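# Lower the falling lid of the eyelet case

## Task

The leather-covered eyelet case on the shoemaker's bench stands open, its lid leaning back past upright. Tip the lid forward from behind with a fingertip, catch it on a finger as it falls, and lower it gently on that finger until it is fully shut, without letting it bang down. Do not pinch, grip or force the lid, and leave everything else on the bench, and the brass die in the case, where it is.

Things in the scene. Friction and masses are not known exactly. Their poses are not given: they have to be found in the camera images.
- case: Dark brown leather-covered open case, fixed to the bench: 130 mm deep (its x), 240 mm wide (its y), 150 mm high: three compartments over a plinth with two false drawer fronts. Origin: centre of its underside, on the bench. Its x axis is level and points from the front (the robot's side, where the lid's lip ends) to the hinge at the back; z is up.
- lid (a joint): Lid angle, rad: 0 shut (level), 1.57 upright, about 1.8 leaning back on its stop, where it starts or soon settles. Balances at 1.51. Damped hinge (0.2 N m s/rad), hardly any friction, no latch: let go at 1.35 it falls by itself, past 0.7 about 1 to 2 s later, and uncaught it bangs down at over 0.8 rad/s.
- lid_lip (a point): Middle of the lid's free edge, on the underside. The lid is a flat panel, 0.25 to 0.38 kg, 250 mm wide, 160 mm from hinge to free edge, 10 mm thick, brass strip at the edge. Shut, this edge overhangs the case's front by 30 mm over its full width: a finger can stay under this lip until the lid is shut. Frame turns with the lid: x along it to the hinge, z out of its outer face.
- lid_hinge (a point): Middle of the hinge line, at the lid's underside: 65 mm behind the case's centre (case +x) and 150.5 mm above the bench, so the shut lid's underside is at this height. The line runs along the case's y. Frame turns with the lid.
- shoe: Bystander: black leather shoe about 265 mm long, 84 mm wide, 105 mm high, beside the case. Origin at its underside, toe to its -x.
- polish: Bystander: red round polish tin, 72 mm across, 30 mm high, close beside the case on one side. Origin at the centre of its underside.
- brush: Bystander: wooden shoe brush lying bristles down, 130 mm long (its y), 50 mm wide, 45 mm high, close beside the case on the other side. Origin at the centre of its underside.
- die: Bystander: brass eyelet die, 26 mm across, 50 mm high, standing in the case's middle compartment, 66 mm above the bench, below the rim. Origin at the centre of its foot.
- glue: Bystander: yellow jar, 60 mm across, 110 mm high. Origin at the centre of its underside.
- hammer: Bystander: hammer lying flat, 240 mm long. Origin at its underside, near the middle of its length.
- mug: Bystander: blue mug, 76 mm across, 90 mm high, handle at its +y. Origin at the centre of its underside.

How it is judged:
By the outcome, as a careful person would: the job done as asked, in the order asked, and still so for the second after the job is handed in, with the robot touching nothing.
It also fails if it takes over 51 s, if anything falls off the work surface, if the arm or the gripper's body presses on something with over 40 N, if the wrist force passes 120 N, or if a joint passes its speed limit or range.

## Robot

A 6-joint arm with a two-finger parallel gripper is mounted at the origin on the work surface. World frame = base frame: x ahead of the robot, y to its left, z up, the work surface at z = 0. Lengths are in mm, angles in rad, forces in N, time in s.
With the tool pointing down it reaches from about 275 to 825 mm from the base axis. Payload 4.9 kg.
Tool frame: the origin (TCP) lies at the very end of the fingers, on their centre line; the grasp point (between the pads) lies 19 mm behind it; z points along the fingers, y is the line along which they close (so a half turn about z gives the same grasp; the last joint's range is limited). The gripper opens to 85 mm and grips with 20 to 120 N. Pads are 22 mm wide; open, the fingers measure 114 mm over their backs; the gripper's body (76 mm by 85 mm) begins 54 mm behind the grasp point. The pads swing forward as they close: fully open they stand 13 mm farther back than shut.
Start: joints at [-1.422, 0.326, -0.193, 1.052, 0, 1.437], TCP at [153.487, -528.167, 231.281] pointing down, gripper open.
Joint ranges: [-2.65, 2.65], [-0.97, 1.79], [-1.3, 1.35], [-1.93, 2.1], [-1.47, 1.37], [-3.14, 3.14]. Speed limits (rad/s): [2.57, 2.57, 3.14, 3.14, 3.14, 3.14].

## Interface

Orientations are given as [roll, pitch, yaw] about the fixed x, y, z axes, in that order (R = Rz(yaw) Ry(pitch) Rx(roll)).
In Python, from bench import bot, solve_ik, imaging gives the robot as it stands. Calls block until the motion is done:
- bot.move_ptp(position, orientation): joint-space move of the TCP to a pose.
- bot.movel(position, rot=None, max_speed=150, threshold=None): straight line of the TCP; rot=None keeps the orientation; max_speed is the mean speed in mm/s. With threshold (N) it stops when the force on the tool has changed by that much, and returns True; else False.
- bot.move_j(angles): joint-space move.
- bot.grip(opening, effort=None): opening from 0.0 (shut) to 1.0 (fully open); effort is the grip in N (None keeps the last); returns when the fingers have stopped.
- bot.dwell(seconds).
- solve_ik(position, orientation): joint angles nearest the present ones, or None.
- bot.get_state(): the state.
- imaging.capture(name): name is "scene" or "top" or "wrist"; returns the picture (400x640x3 uint8, blue, green, red); there is no depth.
- imaging.camera_model(name): a dict with "K" (3x3 intrinsics, pixels), "position" and "rotation" of the camera in the world. Camera axes: x right, y up, looking along -z (the intrinsics and any distortion apply to the point x, -y, -z); pixel columns grow to the right and rows downward; lengths in mm; the calibration is good to about 2 mm. The wrist camera is an equidistant fisheye: a pixel r from the principal point sees the ray r / f radians off the axis. A picture is of the moment at which its call begins: read the wrist's pose just before it. camera_model takes no time and is no camera call; for the wrist camera it gives the pose at the moment of the call.
A pose or a line that the arm cannot do raises bot.IKError and nothing moves.
- bot.sign_off(): hands the job in; it is judged then, once.
The state is a dict: "t": time; "qpos": joint angles; "joint_velocities": joint speeds; "effort": joint torques, N m; "tcp_pos": TCP position; "orientation": TCP orientation; "contact_force": force on the tool from outside, world axes, zero at the start; "wrist_torque": the same for the moment, N m; "opening": opening from 0.0 (shut) to 1.0 (fully open); "gripper_force": force on a finger pad.
Only numpy, scipy, OpenCV 4.12 (cv2) and the standard library are available. Lean on these libraries where they do the work, as an engineer would, in place of code of your own. Each camera call takes 0.05 s, during which the arm holds its last target. There are 200 camera calls.

## Working session

There is one attempt and no reset: what is moved stays moved. The work goes in short steps, each a Python script; the robot and the scene stay as the last script left them, time stands still between calls to the robot, and variables do not carry over. Pictures are saved under pics/ and viewed, at most 10 in all, crops included, and the job is handed in when it is done.

```bash
mkdir -p pics; ls
python3 - <<'E'
from bench import bot, imaging
import cv2, numpy as np
np.set_printoptions(precision=4,suppress=True)
for n in ("scene","top"):
    cv2.imwrite(f"pics/{n}0.png",imaging.capture(n)); print(n,imaging.camera_model(n))
s=bot.get_state(); print(s["t"],s["orientation"],s["contact_force"])
E
```

```text
pics
scene {'K': array([[434.8607,   0.    , 317.6326],
       [  0.    , 434.8607, 197.4756],
       [  0.    ,   0.    ,   1.    ]]), 'position': array([1459.3816,  -50.5836, 1106.8195]), 'rotation': array([0.7908, 0.016 , 1.4952])}
top {'K': array([[390.749 ,   0.    , 318.8416],
       [  0.    , 390.749 , 199.0726],
       [  0.    ,   0.    ,   1.    ]]), 'position': array([ 388.6484,  -15.556 , 1170.317 ]), 'rotation': array([ 0.0796,  0.027 , -1.5935])}
0.1 [-3.14   -0.0002  0.2828] [-0.5432 -0.5906 -0.4005]
```

View pics/scene0.png

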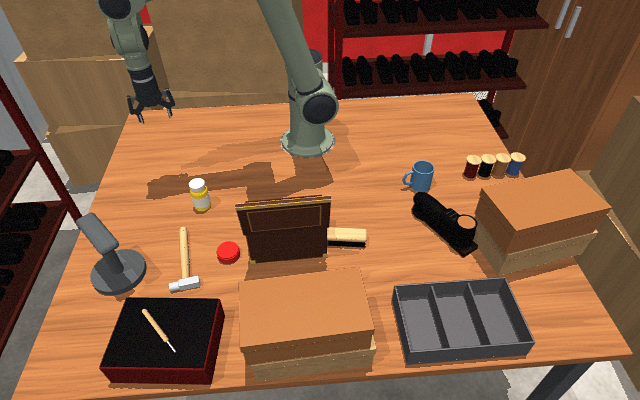

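View pics/top0.png

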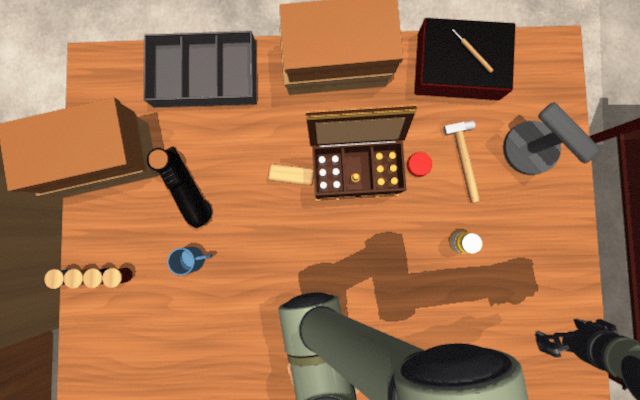

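The scene view shows the lid leaning towards the camera at (237–330, 198–260), with a cardboard box behind it. In the top view, the case spans about (314–405, 140–198) and the lid's free edge runs from (307,112) to (416,107). I'll zoom in on both to get the corners.

Run:
```python
import cv2, numpy as np
a=cv2.imread("pics/top0.png")[95:210,290:440]; a=cv2.resize(a,None,fx=4,fy=4,interpolation=cv2.INTER_CUBIC)
b=cv2.imread("pics/scene0.png")[185:300,220:380]; b=cv2.resize(b,None,fx=4,fy=4,interpolation=cv2.INTER_CUBIC)
cv2.imwrite("pics/topc.png",a);cv2.imwrite("pics/scenec.png",b)
```

```text
(no output)
```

View pics/topc.png

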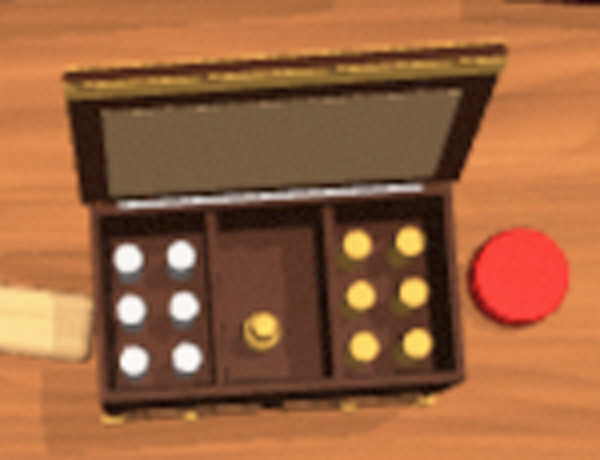

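View pics/scenec.png

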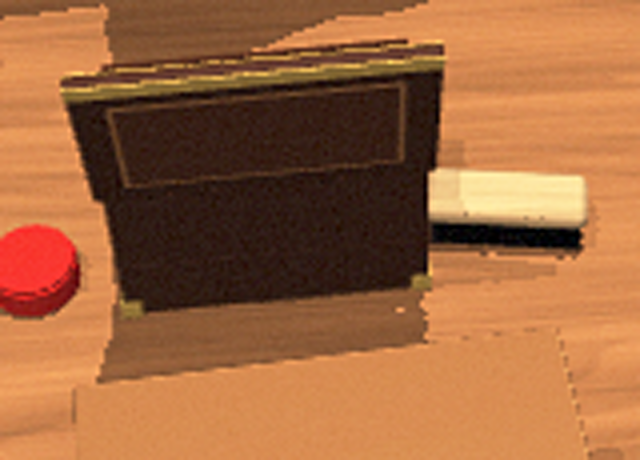

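In the top crop, the rim's front corners are at (103,400) and (465,380), and the hinge corners at (92,203) and (450,182). The lid's outer edge runs (65,72)–(505,45). In the scene crop that outer edge is at (62,98)–(443,68), the foot of the case's back is at (125,312)–(428,288), and the cardboard box's top front edge is at (75,385)–(560,330).

```bash
cat > geo.py <<'E'
import numpy as np, cv2
from bench import bot, imaging, solve_ik
from scipy.spatial.transform import Rotation as R
np.set_printoptions(precision=2,suppress=True)
def ray(n,uv):
    m=imaging.camera_model(n); k=np.linalg.inv(m["K"])@np.array([*uv,1.])
    return np.array(m["position"]), R.from_euler("xyz",m["rotation"]).apply([k[0],-k[1],-k[2]])
def onz(n,uv,z):
    p,d=ray(n,uv); return p+d*(z-p[2])/d[2]
def tri(a,b):
    p,d=ray("top",a); q,e=ray("scene",b)
    s=np.linalg.lstsq(np.c_[d,-e],q-p,rcond=None)[0]
    A,B=p+d*s[0],q+e*s[1]; return (A+B)/2,np.linalg.norm(A-B)
E
python3 - <<'E'
from geo import *
T=lambda u,v:(290+u/4-.4,95+v/4-.4); S=lambda u,v:(220+u/4-.4,185+v/4-.4)
fl,fr=onz("top",T(103,400),150),onz("top",T(465,380),150)
hl,hr=onz("top",T(92,203),150.5),onz("top",T(450,182),150.5)
print("rim",fl,fr,np.linalg.norm(fl-fr),"hinge",hl,hr,np.linalg.norm(hl-hr))
bl,br=onz("scene",S(428,288),0),onz("scene",S(125,312),0); print("backfoot",bl,br,np.linalg.norm(bl-br))
L=tri(T(65,72),S(443,68)); r=tri(T(505,45),S(62,98)); print("lid outer edge",L,r,np.linalg.norm(L[0]-r[0]))
for h in (100,120): print("boxedge",h,onz("scene",S(75,385),h),onz("scene",S(560,330),h))
for uv in ((281,30),(400,15),(283,78),(401,65),(284,90),(400,78)): print("box top view",uv,onz("top",uv,110),onz("top",uv,0))
print("polish",onz("top",T(520,275),30),"brush end",onz("top",T(92,320),45))
E
```

```text
rim [482.67  19.02 150.  ] [ 489.81 -217.52  150.  ] 236.64683372443005 hinge [613.79  23.41 150.5 ] [ 621.05 -212.88  150.5 ] 236.40160935061982
backfoot [611.55  24.53   0.  ] [ 614.13 -215.48    0.  ] 240.02751382965266
lid outer edge (array([658.39,  31.17, 294.95]), np.float64(1.102194383111465)) (array([ 665.5 , -218.11,  297.49]), np.float64(0.9338043190657902)) 249.39644534129758
boxedge 100 [ 750.26 -233.06  100.  ] [733.31 107.36 100.  ]
boxedge 120 [ 764.35 -229.44  120.  ] [747.74 104.22 120.  ]
box top view (281, 30) [956.12 107.26 110.  ] [1014.99  120.      0.  ]
box top view (400, 15) [ 987.52 -228.99  110.  ] [1049.65 -251.13    0.  ]
box top view (283, 78) [816.3  103.74 110.  ] [860.66 116.12   0.  ]
box top view (401, 65) [ 842.47 -226.08  110.  ] [ 889.55 -247.92    0.  ]
box top view (284, 90) [781.74 101.48 110.  ] [822.52 113.62   0.  ]
box top view (400, 78) [ 805.38 -221.85  110.  ] [ 848.61 -243.25    0.  ]
polish [ 577.93 -284.43   30.  ] brush end [550.89  29.29  45.  ]
```

Everything measured fits the given sizes: rim 237 mm, lid edge 249 mm, case back at x≈615 with a yaw of about 0.028. 

The plan is to straddle the lid's edge with the open gripper, which leaves 75 mm of play. The rear fingertip tips the lid, it falls free, and the front finger catches it. That finger then carries it down in an arc around the hinge. First I'll check the IK along that arc.

```bash
cat >> geo.py <<'E'
H=np.array([616,-95.3,150.5]); YAW=0.028
ex=np.array([np.cos(YAW),np.sin(YAW),0]); ez=np.array([0,0,1.])
def pose(a,off,rad,sgn=1,dz=0):
    """Tool along lid plane at angle a; TCP rad from hinge, off along outer normal."""
    z=np.cos(a)*ex-np.sin(a)*ez; n=np.sin(a)*ex+np.cos(a)*ez; y=sgn*n
    M=np.c_[np.cross(y,z),y,z]
    return H-rad*z+off*n+dz*ez, R.from_matrix(M).as_euler("xyz")
E
python3 - <<'E'
from geo import *
for sgn in (1,-1):
  for a,off,rad in ((1.9,-9,270),(1.9,-9,129),(1.9,-46,129),(1.52,-46,129),(1.52,-10,129),(1.15,42.5,129),(.8,42.5,129),(.4,42.5,129),(.2,42.5,129),(0,42.5,129),(0,42.5,220)):
    p,o=pose(a,off,rad,sgn); q=solve_ik(p,o); print(sgn,a,off,p,q if q is None else np.array(q))
E
```

```text
1 1.9 -9 [694.74 -93.09 408.91] None
1 1.9 -9 [649.17 -94.37 275.48] [-0.22  0.84  0.74  1.79 -0.08  1.34]
1 1.9 -46 [614.18 -95.35 287.44] [-0.23  0.74  0.58  1.73 -0.08  1.32]
1 1.52 -46 [563.53 -96.77 277.  ] [-0.31  0.3  -0.11  1.11  0.02  1.24]
1 1.52 -10 [599.47 -95.76 278.83] [-0.29  0.37 -0.01  1.14  0.02  1.26]
1 1.15 42.5 [602.1  -95.69 285.61] [-0.36  0.11 -0.42  0.65  0.15  1.22]
1 0.8 42.5 [556.64 -96.96 272.65] [-0.5  -0.1  -0.89  0.08  0.36  1.18]
1 0.4 42.5 [513.77 -98.16 239.88] None
1 0.2 42.5 [498.06 -98.6  217.78] None
1 0 42.5 [487.05 -98.91 193.  ] None
1 0 42.5 [ 396.09 -101.46  193.  ] None
-1 1.9 -9 [694.74 -93.09 408.91] None
-1 1.9 -9 [649.17 -94.37 275.48] [-0.22  0.84  0.74  1.79 -0.08 -1.81]
-1 1.9 -46 [614.18 -95.35 287.44] [-0.23  0.74  0.58  1.73 -0.08 -1.82]
-1 1.52 -46 [563.53 -96.77 277.  ] [-0.31  0.3  -0.11  1.11  0.02 -1.91]
-1 1.52 -10 [599.47 -95.76 278.83] [-0.29  0.37 -0.01  1.14  0.02 -1.89]
-1 1.15 42.5 [602.1  -95.69 285.61] [-0.36  0.11 -0.42  0.65  0.15 -1.92]
-1 0.8 42.5 [556.64 -96.96 272.65] [-0.5  -0.1  -0.89  0.08  0.36 -1.96]
-1 0.4 42.5 [513.77 -98.16 239.88] None
-1 0.2 42.5 [498.06 -98.6  217.78] None
-1 0 42.5 [487.05 -98.91 193.  ] None
-1 0 42.5 [ 396.09 -101.46  193.  ] None
```

A level tool isn't reachable close in, so I'll keep the tool at about 0.85 rad at the end, with the lip edge riding on the sloped front finger. I'll check that path, then go to the pre-tip position.

```bash
cat >> geo.py <<'E'
def hold(th,a,s=18,g=0,sgn=1):
    """Pose in which the front finger's inner face carries the lip edge of a lid at th."""
    z=np.cos(a)*ex-np.sin(a)*ez; n=np.sin(a)*ex+np.cos(a)*ez
    lip=H+160*(-np.cos(th)*ex+np.sin(th)*ez)
    return lip+(s+13)*z+(42.5-g)*n, pose(a,0,0,sgn)[1]
E
python3 - <<'E'
from geo import *
ok=lambda P:(lambda q:None if q is None else np.array(q))(solve_ik(*P))
for a,off,rad in ((1.9,-9,215),(1.9,-9,195),(1.8,-9,220),(1.9,-46,122),(1.52,-46,122)): print(a,rad,pose(a,off,rad)[0],ok(pose(a,off,rad)))
for a1 in (.8,.9,1.0):
  for th,a in ((1.15,1.3),(.75,1.1),(.4,a1),(0,a1)): print(a1,th,hold(th,a)[0],ok(hold(th,a)))
  P=hold(0,a1,s=-40,g=10); print("out",P[0],ok(P))
E
```

```text
1.9 215 [676.97 -93.59 356.86] None
1.9 195 [670.5  -93.77 337.94] None
1.8 220 [657.2  -94.15 366.79] [-0.23  0.79  0.91  1.91 -0.06  1.32]
1.9 122 [611.91 -95.41 280.82] [-0.23  0.74  0.55  1.71 -0.08  1.32]
1.52 122 [563.89 -96.76 270.01] [-0.31  0.31 -0.12  1.09  0.02  1.24]
0.8 1.15 [599.89 -95.75 278.04] [-0.33  0.21 -0.27  0.84  0.09  1.23]
0.8 0.75 [550.89 -97.12 251.21] [-0.41  0.02 -0.63  0.48  0.2   1.17]
0.8 0.4 [520.75 -97.97 220.18] [-0.55 -0.08 -1.04 -0.07  0.39  1.13]
0.8 0 [508.13 -98.32 157.87] [-0.57  0.05 -1.16 -0.32  0.41  1.11]
out [460.56 -99.65 192.51] [-0.68 -0.14 -1.18 -0.1   0.47  1.02]
0.9 1.15 [599.89 -95.75 278.04] [-0.33  0.21 -0.27  0.84  0.09  1.23]
0.9 0.75 [550.89 -97.12 251.21] [-0.41  0.02 -0.63  0.48  0.2   1.17]
0.9 0.4 [521.23 -97.95 214.94] [-0.51 -0.06 -0.95  0.08  0.33  1.13]
0.9 0 [508.6  -98.31 152.64] [-0.53  0.05 -1.07 -0.14  0.34  1.11]
out [464.73 -99.54 191.85] [-0.61 -0.13 -1.08  0.05  0.38  1.04]
1.0 1.15 [599.89 -95.75 278.04] [-0.33  0.21 -0.27  0.84  0.09  1.23]
1.0 0.75 [550.89 -97.12 251.21] [-0.41  0.02 -0.63  0.48  0.2   1.17]
1.0 0.4 [521.18 -97.96 209.68] [-0.48 -0.02 -0.86  0.22  0.27  1.13]
1.0 0 [508.55 -98.31 147.38] [-0.5   0.07 -0.98  0.02  0.27  1.12]
out [468.82 -99.42 190.78] [-0.56 -0.09 -0.98  0.19  0.3   1.06]
```

Run:
```python
from geo import *
s=bot.get_state(); p=np.array(s["tcp_pos"])
bot.movel(p+[0,0,170],max_speed=200)
P=pose(1.62,5,245); P[0][0]+=15; print(P[0]); bot.move_ptp(*P)
bot.movel(*pose(1.8,5,220),max_speed=120)
s=bot.get_state(); print(s["t"],s["tcp_pos"],s["opening"],s["contact_force"])
a=imaging.capture("scene")[130:280,200:400]; b=imaging.capture("wrist")
cv2.imwrite("pics/s1.png",np.vstack([cv2.resize(a,(400,300)),cv2.resize(b,(400,250))]))
```

```text
[648.04 -94.82 394.96]
4.025 [671.13 -94.58 362.85] 0.9991451798278717 [ 0.19  0.53 -0.25]
```

View pics/s1.png

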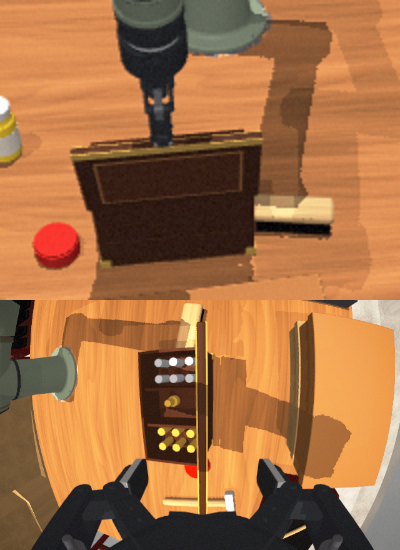

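The wrist view shows the lid's edge (x≈204) centred between the open fingers (about 130 and 270). I'll descend around the edge, tip it from behind, then back the rear finger off.

Run:
```python
from geo import *
def show(m,r=None):
    s=bot.get_state(); print(m,r,"t",round(s["t"],2),np.array(s["tcp_pos"]),np.array(s["contact_force"]))
r=bot.movel(*pose(1.8,5,122),max_speed=120,threshold=8); show("down",r)
if not r:
    show("rear",bot.movel(*pose(1.9,-44,122),max_speed=80,threshold=15))
    show("push",bot.movel(*pose(1.52,-46,122),max_speed=60,threshold=20))
    show("free",bot.movel(*pose(1.52,-10,122),max_speed=120,threshold=10))
    a=imaging.capture("scene")[130:280,200:400]; b=imaging.capture("wrist")
    cv2.imwrite("pics/s2.png",np.vstack([cv2.resize(a,(400,300)),cv2.resize(b,(400,250))]))
    show("end")
```

```text
down False t 5.09 [648.9  -94.49 269.63] [-0.73  0.88  0.77]
rear False t 5.7 [614.23 -95.43 280.13] [0.65 0.51 0.37]
push False t 6.7 [564.34 -96.81 270.24] [-0.16  0.4  -0.08]
free False t 7.15 [599.85 -95.64 270.92] [-1.04 -0.58 -0.43]
end None t 7.25 [599.23 -95.62 271.33] [-0.28  0.12  0.1 ]
```

View pics/s2.png

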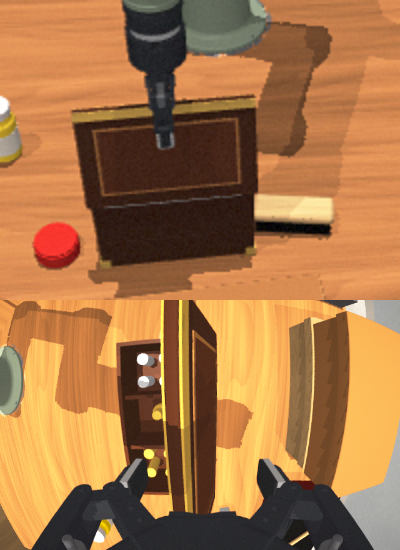

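The lid is past upright and falling towards the front finger. In the wrist view its edge is at x≈165–185 and the front finger at about 140. I'll wait for the catch.

Run:
```python
from geo import *
for i in range(8):
    bot.dwell(.1); s=bot.get_state(); print(round(s["t"],2),np.array(s["contact_force"]),s["gripper_force"])
a=imaging.capture("scene")[130:280,200:400]; b=imaging.capture("wrist")
cv2.imwrite("pics/s3.png",np.vstack([cv2.resize(a,(400,300)),cv2.resize(b,(400,250))]))
```

```text
7.35 [-0.41 -0.29  0.23] 0.0
7.45 [ 1.33  0.17 -0.19] 0.0
7.55 [ 0.86 -0.2  -0.09] 0.0
7.65 [-0.34  0.09 -0.16] 0.0
7.75 [-0.87  1.05  0.5 ] 0.24217610014602542
7.85 [-1.   -0.43 -0.19] 0.28293788549490273
7.95 [0.97 0.87 0.28] 0.3463546105194837
8.05 [-0.81  0.65  0.9 ] 0.3467600292060524
```

View pics/s3.png

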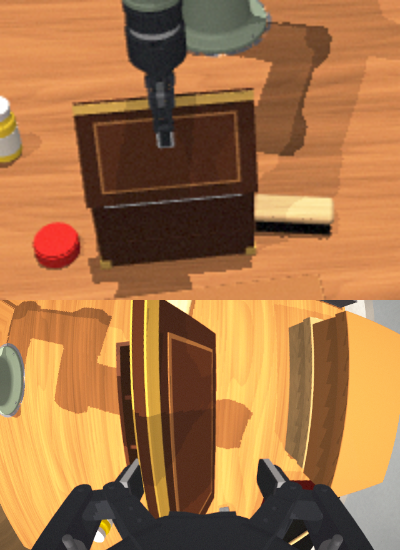

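The pads report a steady light load (about 0.35 N) and the wrist view shows the lid resting on the front finger at roughly 1.19 rad, so it's caught. Now I'll lower it along the arc.

Run:
```python
from geo import *
for u in np.linspace(0,1,11)[1:]:
    th=1.186+(0.06-1.186)*u; a=1.52+(.85-1.52)*u; s=16+5*u
    r=bot.movel(*hold(th,a,s),max_speed=38 if u<.85 else 25,threshold=15)
    S=bot.get_state(); print(round(th,2),r,round(S["t"],2),np.array(S["tcp_pos"]),np.array(S["contact_force"]),round(S["gripper_force"],2))
    if r: break
a=imaging.capture("scene")[130:280,200:400]; b=imaging.capture("wrist")
cv2.imwrite("pics/s4.png",np.vstack([cv2.resize(a,(400,300)),cv2.resize(b,(400,250))]))
```

```text
1.07 False 8.7 [585.26 -96.08 267.04] [-1.3   0.28 -0.03] 0.5
0.96 False 9.25 [571.82 -96.47 260.12] [-1.44  0.86 -0.27] 0.62
0.85 False 9.8 [559.14 -96.83 251.77] [-2.44  0.13  0.72] 0.8
0.74 False 10.35 [547.59 -97.17 241.94] [-2.25  0.98  0.06] 1.01
0.62 False 10.89 [537.35 -97.41 230.8 ] [-3.24  0.03 -0.41] 1.29
0.51 False 11.43 [528.56 -97.65 218.55] [-3.38  0.95  1.69] 1.58
0.4 False 11.97 [521.5  -97.88 205.42] [-3.95  1.75  0.54] 1.68
0.29 False 12.52 [516.12 -98.05 191.59] [-4.69  0.24  0.11] 1.72
0.17 False 13.26 [512.79 -98.39 177.49] [-2.74  0.17 -1.55] 1.45
0.06 False 14.0 [510.62 -98.41 162.54] [-4.   -2.05 -1.24] 1.99
```

View pics/s4.png

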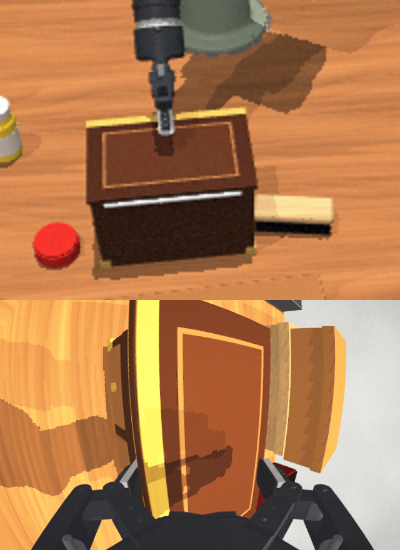

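The lid is almost shut and still resting on the front finger (pad about 2 N). I'll keep going down slowly until the pad unloads.

Run:
```python
from geo import *
P,o=hold(.06,.85,21); P0=hold(0,.85,21)[0]
for k in range(1,14):
    bot.movel(P-[0,0,1.5*k],o,max_speed=8)
    S=bot.get_state(); print(k,round(P[2]-1.5*k-P0[2],1),round(S["t"],2),round(S["tcp_pos"][2],1),np.array(S["contact_force"]),round(S["gripper_force"],2))
    if S["gripper_force"]<.05: break
```

```text
1 8.1 14.44 161.1 [-4.3  -1.72 -1.87] 2.25
2 6.6 14.78 159.5 [-4.26 -1.4  -1.37] 2.32
3 5.1 15.11 157.9 [-4.93 -2.5  -1.77] 2.38
4 3.6 15.44 156.4 [-5.54 -2.35 -1.51] 2.42
5 2.1 15.78 154.9 [-5.17 -2.13 -1.44] 2.45
6 0.6 16.11 153.4 [-5.27 -2.48 -1.87] 2.44
7 -0.9 16.44 152.5 [-2.62 -0.16 -1.15] 1.15
8 -2.4 16.77 151.2 [ 0.42 -0.16 -0.5 ] 0.0
```

The pad unloaded right at the expected height, so the lid is down. I'll back the finger out from under the lip and check.

Run:
```python
from geo import *
def show(m,r): s=bot.get_state(); print(m,r,round(s["t"],2),np.array(s["tcp_pos"]),np.array(s["contact_force"]),s["gripper_force"])
P=np.array(bot.get_state()["tcp_pos"]); _,o=hold(0,.85); z=R.from_euler("xyz",o).apply([0,0,1]); n=R.from_euler("xyz",o).apply([0,1,0])
show("off",bot.movel(P-8*n,o,max_speed=30,threshold=10))
show("out",bot.movel(P-8*n-55*z,o,max_speed=60,threshold=10))
show("up",bot.movel(P-8*n-55*z-15*ex+[0,0,80],o,max_speed=100))
bot.dwell(.5)
a=imaging.capture("scene")[130:310,150:450]; b=imaging.capture("top")[80:260,140:500]
cv2.imwrite("pics/s5.png",np.vstack([cv2.resize(a,(500,300)),cv2.resize(b,(500,250))]))
```

```text
off False 17.16 [505.13 -98.58 145.66] [-0.08 -0.94 -0.14] 0.0
out False 18.23 [469.16 -99.64 187.12] [ 0.19  0.08 -0.51] 0.0
up False 19.19 [453.83 -99.82 266.45] [-0.26 -1.09 -0.21] 0.0
```

View pics/s5.png

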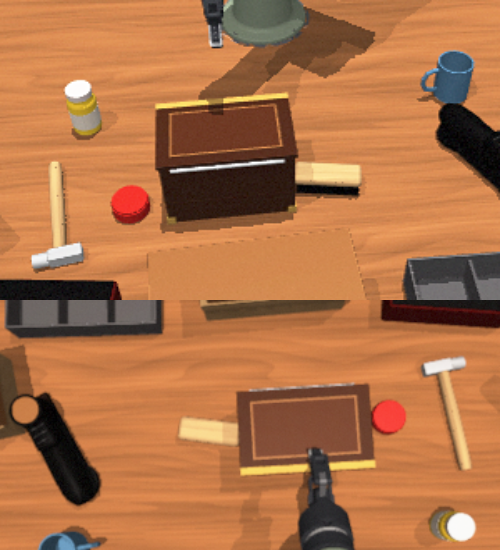

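The lid is fully shut, the gripper is clear of it, and everything else on the bench is where it was.

```bash
python3 -c "
from bench import bot
print(bot.sign_off())"
```

```text
the job is handed in; nothing more can be done
None
```

The lid was tipped forward from behind, caught on the front finger at about 1.19 rad and lowered gently until shut, and the job was handed in at about 20 s with the robot clear and nothing else on the bench seen to move (the die is out of sight under the lid, and the fingers did not reach into the case).

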